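# Cross-stack lamp-arm slats on the airing stand

### The job

Finish the airing stack of lamp-arm slats. Take the plain wooden slat out of the blue tray and lay it across the two orange bearers of the black stand, centred on the free pair of white marks, parallel to the plain slat already lying there; then lay the two painted slats crosswise on those two, one straight above each bearer and centred along it, either one on either side. Let go of every slat, and leave the tray's other pieces in their places.

Things in the scene. Friction and masses are not known exactly. Their poses are not given: they have to be found in the camera images.
- stand: fixed black board 180 x 180 x 12 mm carrying two orange bearers along its x, each 170 mm long, 22 wide, 18 high, centred at its y = +50 and -50 mm; bearer tops 30 mm above the bench. Origin: centre of the board's underside, z up. 30 mm white bands on both bearers at its x = +50 mm (taken by the laid slat) and x = -50 mm (free). May be turned any way.
- free_place (a point): point midway between the two free white marks of the stand, 30 mm above the bench, level with the bearers' tops: the underside centre of the plain slat goes here, its length along the stand's y
- laid_slat: plain light-wood slat that already lies loose across both bearers at the x = +50 mm marks; 160 mm long (its x), 26 mm wide (its y), 14 mm thick (its z), about 45 g; origin at the centre of its underside. It stays there; its top lies 44 mm above the bench.
- plain_slat: plain light-wood slat to be laid first, lying flat in the blue tray near its middle, roughly along the tray's x, with at least 25 mm free beside its middle; 160 mm long (its x), 26 mm wide (its y), 14 mm thick (its z), about 45 g; origin at the centre of its underside. 
- warm_slat: slat painted in yellow, orange, magenta and violet bands, lying flat on the open bench in front of the robot; 160 mm long (its x), 26 mm wide (its y), 14 mm thick (its z), about 45 g; origin at the centre of its underside. 
- cool_slat: slat painted in green, white and blue bands, lying flat on the open bench in front of the robot; 160 mm long (its x), 26 mm wide (its y), 14 mm thick (its z), about 45 g; origin at the centre of its underside. 
- tray: open blue plastic tray fixed to the bench, 240 x 240 x 30 mm outside, walls and floor 5 mm thick; origin at the centre of its underside, so that its inner floor lies 5 mm above it. Stand and tray may change sides.
- offcut: short plywood offcut 70 x 20 x 18 mm, loose in the blue tray along one side wall; leave it alone
- bracket: small steel angle bracket, 50 x 18 mm foot and a 35 mm high upright, loose in the blue tray near the same wall as the offcut; leave it alone
- black_block: black plastic block 80 x 22 x 15 mm, loose in the blue tray along the other side wall; leave it alone
Mind the look-alikes: they are no part of the job. There is more than one size of the warm_slat; the one meant has the size given above.

How it is judged:
On the way:
1. the plain slat lies released across both bearers on the free marks, before the second layer is begun (x of plain_slat in the frame of stand between -0.065 and -0.035 m and y of plain_slat in the frame of stand between -0.015 and 0.015 m and z of plain_slat in the frame of stand between 0.025 and 0.035 m and angle between the x axis of each of plain_slat, laid_slat and the y axis of stand, either way round below 0.15 rad and linear speed of each of plain_slat, laid_slat below 0.02 m/s and x of laid_slat in the frame of stand between 0.035 and 0.065 m and y of laid_slat in the frame of stand between -0.015 and 0.015 m and z of laid_slat in the frame of stand between 0.025 and 0.035 m and contact force between plain_slat and the fingers below 0.1 N and distance of each of warm_slat, cool_slat from where it was at the start of the episode below 0.04 m), for 0.2 s.
At the end, for the whole second after the job is handed in: Both plain slats lie flat across the bearers on the two pairs of marks, and the painted slats flat on top of them, one above each bearer: each centred within 15 mm both ways, within 0.15 rad of square or parallel to the bearers, within 5 mm in height; all released and at rest (x of plain_slat in the frame of stand between -0.065 and -0.035 m and y of plain_slat in the frame of stand between -0.015 and 0.015 m and z of plain_slat in the frame of stand between 0.025 and 0.035 m and angle between the x axis of each of plain_slat, laid_slat and the y axis of stand, either way round below 0.15 rad and linear speed of each of plain_slat, laid_slat below 0.02 m/s and x of laid_slat in the frame of stand between 0.035 and 0.065 m and y of laid_slat in the frame of stand between -0.015 and 0.015 m and z of laid_slat in the frame of stand between 0.025 and 0.035 m and contact force between each of plain_slat, warm_slat, cool_slat and the fingers below 0.1 N and (((x of warm_slat in the frame of stand between -0.015 and 0.015 m and y of warm_slat in the frame of stand between 0.035 and 0.065 m and z of warm_slat in the frame of stand between 0.039 and 0.049 m and angle between the x axis of warm_slat and the x axis of stand, either way round below 0.15 rad and linear speed of warm_slat below 0.02 m/s) and (x of cool_slat in the frame of stand between -0.015 and 0.015 m and y of cool_slat in the frame of stand between -0.065 and -0.035 m and z of cool_slat in the frame of stand between 0.039 and 0.049 m and angle between the x axis of cool_slat and the x axis of stand, either way round below 0.15 rad and linear speed of cool_slat below 0.02 m/s)) or ((x of cool_slat in the frame of stand between -0.015 and 0.015 m and y of cool_slat in the frame of stand between 0.035 and 0.065 m and z of cool_slat in the frame of stand between 0.039 and 0.049 m and angle between the x axis of cool_slat and the x axis of stand, either way round below 0.15 rad and linear speed of cool_slat below 0.02 m/s) and (x of warm_slat in the frame of stand between -0.015 and 0.015 m and y of warm_slat in the frame of stand between -0.065 and -0.035 m and z of warm_slat in the frame of stand between 0.039 and 0.049 m and angle between the x axis of warm_slat and the x axis of stand, either way round below 0.15 rad and linear speed of warm_slat below 0.02 m/s)))); the robot touches nothing.
It fails at once if another piece in the tray is shifted by more than 50 mm (distance of any of offcut, bracket, black_block from where it was at the start of the episode above 0.05 m).
It also fails if it takes over 69 s, if anything falls off the work surface, if the arm or the gripper's body presses on something with over 40 N, if the wrist force passes 120 N, or if a joint passes its speed limit or range.

### The arm

A 6-joint arm with a two-finger parallel gripper is mounted at the origin on the work surface. World frame = base frame: x ahead of the robot, y to its left, z up, the work surface at z = 0. Lengths are in m, angles in rad, forces in N, time in s.
With the tool pointing down it reaches from about 0.35 to 0.975 m from the base axis. Payload 4.9 kg.
Tool frame: the origin (TCP) lies midway between the tips of the shut fingers; the grasp point (between the pads) lies 19 mm behind it; z points along the fingers, y is the line along which they close (so a half turn about z gives the same grasp; the last joint's range is limited). The gripper opens to 85 mm and grips with 20 to 120 N. Pads are 22 mm wide; open, the fingers measure 114 mm over their backs; the gripper's body (76 mm by 85 mm) begins 54 mm behind the grasp point. The pads swing forward as they close: fully open they stand 13 mm farther back than shut.
Start: joints at [-1.359, 0.053, 1.613, -0, 1.476, -0.119], TCP at [0.203, -0.591, 0.231] pointing down, gripper open.
Joint ranges: [-3.01, 3.01], [-1.01, 2.22], [0.06, 2.58], [-1.02, 4.17], [0.09, 2.62], [-3.14, 3.14]. Speed limits (rad/s): [2.57, 2.57, 3.14, 3.14, 3.14, 3.14].

### API

Orientations are given as a unit quaternion [w, x, y, z].
In Python, from plant import * gives the robot as it stands.
- The arm moves only by the tool jog_arm, never from a script. Its argument "targets" is a list of rows, each a list of 3 entries, a list of its own where there are three numbers: the shift along the tool's x, y, z in units of 25 mm (1.0 is 25 mm), then the turn, a rotation vector about the tool's x, y, z in units of 8 degrees (1.0 is 8 degrees), then the opening in per cent of the stroke, from 0 (shut) to 100 (fully open). A call has 1 to 8 rows; each row is the pose to reach, as a shift and turn from the pose commanded when the call began, along the tool's axes at that moment; what a row does not reach only later rows make up. A row lasts 1/8 s, in which the tool goes at most 62.5 mm and 10.7 degrees, less where a joint would pass 70% of its speed; a pose out of reach is approached as far as the arm can. A call with a gripper value outside its range is refused whole. The fingers move at their own pace and stop on an object; the grip force is fixed at half the most. Time passes only in rows, so rows that repeat a pose let the fingers close. It gives the time, the measured TCP pose, the force, the opening and the grip force at its end, in the units of the state.
- state(): the state, without advancing time (a new reading comes with each control period).
- grab_frame(name): name is "side" or "top"; returns (picture, depth): 384x512x3 uint8, red, green, blue; 384x512 float32, m along the optical axis (not along the pixel's ray), 0 where there is no reading.
- camera_params(name): a dict with "fovy" (degrees; the focal length in pixels is half the picture's height over the tangent of half this angle, whatever the lens; pixels are square), "cx", "cy" (the principal point, pixels), "dist" ([k1, k2, p1, p2, k3] as OpenCV has them; the pictures are not rectified), "rvec" (rotation vector, rad) and "tvec" (3), from world to camera coordinates, as OpenCV has them. Camera axes: x right, y down, z forward; pixel columns grow to the right and rows downward; lengths in m; the calibration is good to about 2 mm. A picture is of the moment at which its call begins. camera_params takes no time and is no camera call.
- job_done(): hands the job in; it is judged then, once.
The state is a dict: "time": time; "joint_pos": joint angles; "joint_vel": joint speeds; "joint_efforts": joint torques, N m; "tool_pos": TCP position; "tool_rot": TCP orientation; "contact_force": force on the tool from outside, world axes, zero at the start; "ft_torque": the same for the moment, N m; "gripper_width": opening from 0.0 (shut) to 1.0 (fully open); "grasp_force": force on a finger pad.
Only numpy, scipy, OpenCV 4.12 (cv2) and the standard library are available. Lean on these libraries where they do the work, as an engineer would, in place of code of your own. Each camera call takes 0.05 s, during which the arm holds its last target. There are 200 camera calls.

## Working session

There is one attempt and no reset: what is moved stays moved. The work goes in short steps, Python scripts to look and compute and a tool call to move; the robot and the scene stay as the last step left them, time stands still between calls to the robot, and variables do not carry over. Pictures are saved under pics/ and viewed, at most 10 in all, crops included, and the job is handed in when it is done.

Besides the shell and the picture viewer there is one more tool, called in YAML: its name, and indented under it one key for each argument. jog_arm: Moves the arm, as the interface text tells. Its arguments: {"type":"object","properties":{"targets":{"type":"array"}},"required":["targets"]}

```bash
mkdir -p pics
cat > h.py <<'E'
from plant import *
import numpy as np, cv2
def cam(n):
    p=camera_params(n); f=192/np.tan(np.radians(p["fovy"])/2)
    K=np.array([[f,0,p["cx"]],[0,f,p["cy"]],[0,0,1.]]); R=cv2.Rodrigues(np.array(p["rvec"],float))[0]
    return K,np.array(p["dist"],float),R,np.array(p["tvec"],float).ravel()
def ray(n,uv,z):
    "pixels -> world xy on plane z"
    K,d,R,t=cam(n); q=cv2.undistortPoints(np.array(uv,float).reshape(-1,1,2),K,d).reshape(-1,2)
    D=np.c_[q,np.ones(len(q))]@R; C=-R.T@t
    return (C+D*((z-C[2])/D[:,2])[:,None])[:,:2]
def cloud(n,dep):
    K,d,R,t=cam(n); h,w=dep.shape; u,v=np.meshgrid(np.arange(w),np.arange(h))
    q=cv2.undistortPoints(np.stack([u,v],-1).reshape(-1,1,2).astype(float),K,d).reshape(-1,2)
    P=np.c_[q,np.ones(len(q))]*dep.reshape(-1,1)
    return ((P-t)@R).reshape(h,w,3)
E
python3 - <<'E'
from h import *
for n in("top","side"):
    im,d=grab_frame(n); np.savez(f"{n}0.npz",im=im,d=d)
    cv2.imwrite(f"pics/{n}0.png",cv2.resize(im[:,:,::-1],(800,600),interpolation=cv2.INTER_CUBIC))
s=state();print(s["time"],s["tool_pos"],s["tool_rot"])
E
```

```text
0.1 [ 0.20287249 -0.59057182  0.23021856] [-8.99333391e-04  9.86350686e-01  1.64655742e-01 -5.40822326e-05]
```

View pics/top0.png

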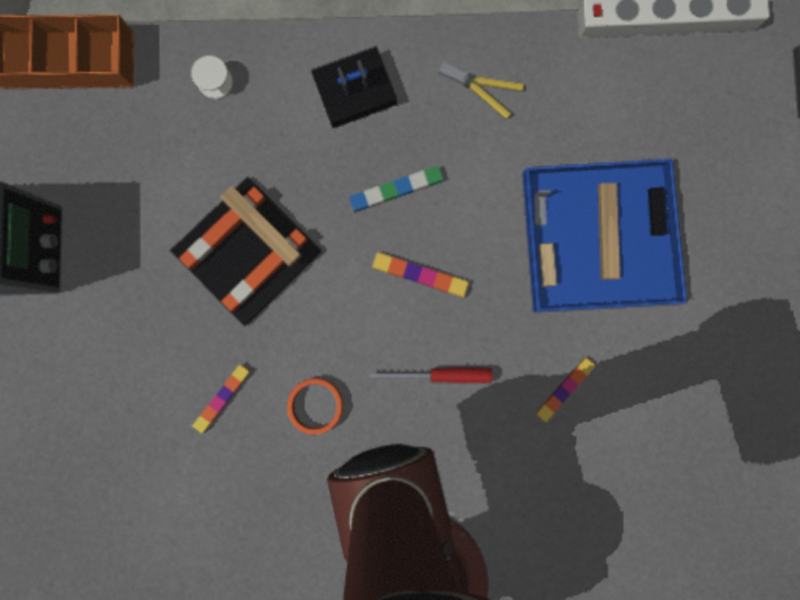

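View pics/side0.png

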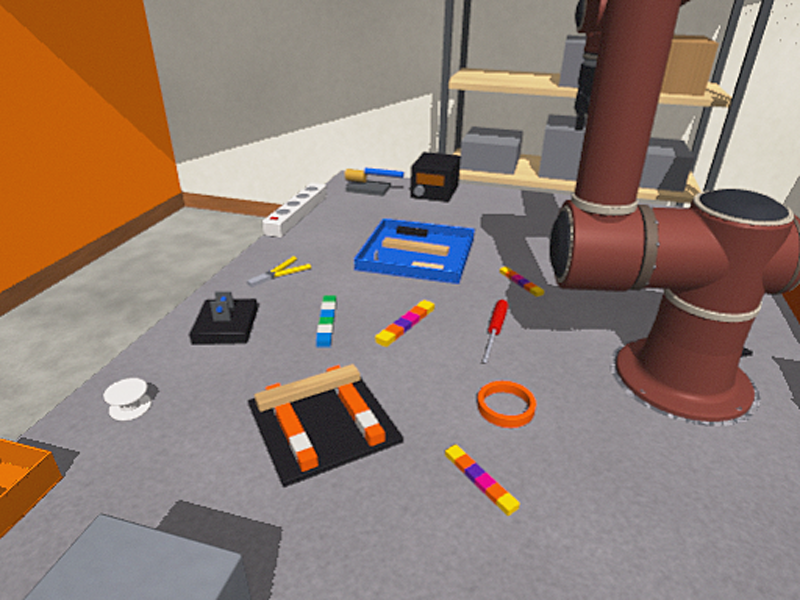

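The top view (800x600 scale) shows the stand at (247,250) with the free white marks at (197,252) and (240,295), the tray at (605,235), the plain slat at (610,230) and the cool slat at (397,188). There are three warm candidates, at (420,273), (220,398) and (566,390). The first looks largest, so I'll measure them all.

```bash
cat >> h.py <<'E'
def rect(n,im,d,box,zr,maskf=None):
    "min rect in world xy of points in image box (800 scale) with z in zr"
    P=cloud(n,d); m=np.zeros(d.shape,np.uint8); a=(np.array(box)*.64).astype(int)
    m[a[1]:a[3],a[0]:a[2]]=1
    m=((m>0)&(d>0)&(P[...,2]>zr[0])&(P[...,2]<zr[1]))
    if maskf is not None: m&=maskf(cv2.cvtColor(im,cv2.COLOR_RGB2HSV))
    k,l,st,_=cv2.connectedComponentsWithStats(m.astype(np.uint8)); 
    m=l==1+st[1:,4].argmax()
    q=P[m]; (c,s,ang)=cv2.minAreaRect((q[:,:2]*1000).astype(np.float32))
    if s[0]<s[1]: s=s[::-1]; ang+=90
    return np.round(np.r_[c,s,(ang+90)%180-90,np.median(q[:,2])*1000],1), m
E
python3 - <<'E'
from h import *
z=np.load("top0.npz");im,d=z["im"],z["d"]
sat=lambda h:(h[...,1]>90)
nb=lambda h:(h[...,0]<30)
for nm,b,zr,f in [("warmA",(360,240,480,305),(.006,.025),None),("warmB",(180,355,260,440),(.004,.025),None),("warmC",(525,350,605,430),(.004,.025),None),
 ("cool",(340,155,455,220),(.006,.025),None),("plain",(590,170,630,290),(.013,.03),None),("laid",(210,175,310,275),(.037,.06),None),
 ("tray",(510,145,700,320),(-.01,.05),lambda h:(h[...,0]>100)&(h[...,0]<130)&(h[...,1]>150)),("stand",(160,165,335,335),(.005,.06),None),
 ("mark1",(180,235,215,270),(.02,.04),lambda h:(h[...,1]<70)&(h[...,2]>120)),("mark2",(222,280,258,315),(.02,.04),lambda h:(h[...,1]<70)&(h[...,2]>120))]:
    r,m=rect("top",im,d,b,zr,f); 
    v,u=np.nonzero(m); print(nm,r,m.sum(), "ray", np.round(ray("top",[[u.mean(),v.mean()]],r[5]/1000)*1000,1))
s=np.load("side0.npz")
big=im[int(150*.64):int(440*.64),int(180*.64):int(610*.64)]
cv2.imwrite("pics/c1.png",cv2.resize(big[:,:,::-1],None,fx=2.9,fy=2.9,interpolation=cv2.INTER_CUBIC))
E
```

```text
warmA [491.8 -12.4 159.5  26.8  70.   12.3] 628 ray [[491.7 -12.4]]
warmB [295.3 318.7 123.3  22.  -38.1   9.6] 410 ray [[294.7 318.5]]
warmC [ 294.8 -245.3  122.6   21.2  -44.2    8.4] 395 ray [[ 294.5 -244.6]]
cool [639.8  24.1 159.4  27.4 -71.9  12.2] 617 ray [[639.4  24.4]]
plain [ 556.  -328.8  158.9   27.8   -0.9   16.5] 627 ray [[ 555.3 -328.2]]
laid [574.7 246.3 160.4  25.1  43.5  42.8] 629 ray [[574.  244.9]]
tray [ 546.7 -315.3  241.3  238.2  -88.3    3.1] 7076 ray [[ 547.2 -325.8]]
stand [538.7 278.7 181.5 179.9  43.5  12.3] 4695 ray [[538.6 277.9]]
mark1 [541.5 348.6  27.3  23.4 -47.1  29.7] 99 ray [[541.6 348.4]]
mark2 [468.9 280.5  29.9  22.6 -48.6  28.9] 111 ray [[469.1 280.2]]
```

View pics/c1.png

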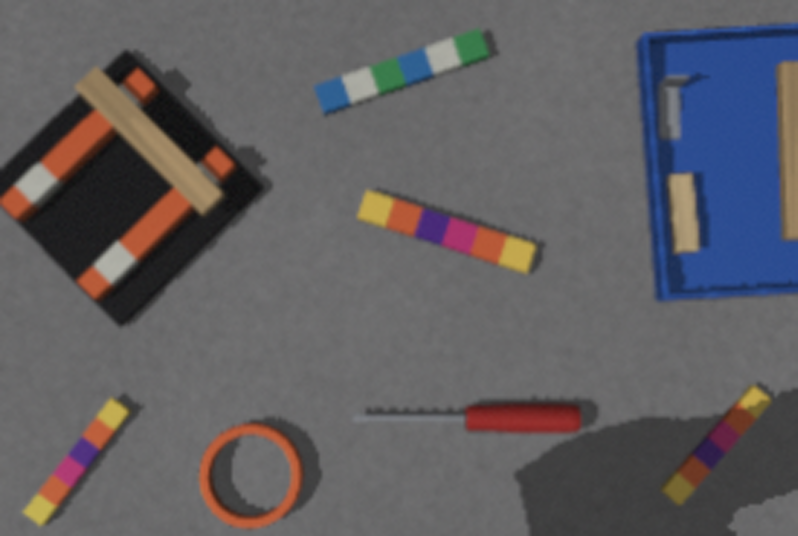

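warmA, at 800-scale pixel (420,273), measures 160x26 mm. The other two, at (220,398) and (566,390), are about 122x21 mm, so warmA is the slat meant, and the crop confirms it. I'll start with the plain slat.

```bash
cat >> h.py <<'E'
from scipy.spatial.transform import Rotation as Ro
def plan(*tg):
    "targets x,y,z (mm), yaw of tool x (deg) -> shift units, turn units"
    s=state(); R=Ro.from_quat(np.roll(s["tool_rot"],-1)); p=np.array(s["tool_pos"])*1000
    yaw=np.degrees(np.arctan2(*R.as_matrix()[1::-1,0]))
    print("t %.2f"%s["time"],"tcp",p.round(1),"yaw %.2f"%yaw,"grip %.2f %.1f"%(s["gripper_width"],s["grasp_force"]),"q",np.round(s["joint_pos"],2))
    for x,y,z,w in tg:
        a=np.radians(w); c,n=np.cos(a),np.sin(a)
        T=Ro.from_matrix([[c,n,0],[n,-c,0],[0,0,-1]])
        print((x,y,z,w),(R.inv().apply(np.array([x,y,z])-p)/25).round(2),(np.degrees((R.inv()*T).as_rotvec())/8).round(2))
E
python3 -c "
from h import *
plan((556,-328.8,100,-.9))"
```

```text
t 0.10 tcp [ 202.9 -590.6  230.2] yaw 18.95 grip 1.00 0.0 q [-1.36  0.05  1.61 -0.    1.48 -0.12]
(556, -328.8, 100, -0.9) [16.76 -5.31  5.22] [-0.01  0.    2.48]
```

jog_arm:
  targets:
    - [[2.1, -0.7, 0], [0, 0, 0.3], 60]
    - [[4.2, -1.3, 0.5], [0, 0, 0.6], 55]
    - [[6.3, -2.0, 1.2], [0, 0, 1.0], 55]
    - [[8.4, -2.7, 2.0], [0, 0, 1.3], 55]
    - [[10.5, -3.3, 2.8], [0, 0, 1.6], 55]
    - [[12.6, -4.0, 3.6], [0, 0, 1.9], 55]
    - [[14.7, -4.7, 4.4], [0, 0, 2.2], 55]
    - [[16.76, -5.31, 5.22], [0, 0, 2.48], 55]

```text
time: 1.1
tool_pos: [0.5572, -0.3279, 0.0997]
tool_rot: [-0.0, 1.0, -0.008, -0.0]
contact_force: [1.1, -0.5, 0.5]
gripper_width: 0.548
grasp_force: 0.0
```

```bash
python3 -c "
from h import *
plan((556,-328.8,7,-.9))"
```

```text
t 1.10 tcp [ 557.2 -327.9   99.7] yaw -0.95 grip 0.55 0.0 q [-0.65  0.21  1.67 -0.    1.26  0.94]
(556, -328.8, 7, -0.9) [-0.05  0.04  3.71] [-0.    0.   -0.01]
```

jog_arm:
  targets:
    - [[0, 0, 1.2], [0, 0, 0], 55]
    - [[0, 0, 2.4], [0, 0, 0], 55]
    - [[0, 0, 3.3], [0, 0, 0], 55]
    - [[0, 0, 3.72], [0, 0, 0], 55]
    - [[0, 0, 3.72], [0, 0, 0], 55]
    - [[0, 0, 3.72], [0, 0, 0], 0]
    - [[0, 0, 3.72], [0, 0, 0], 0]
    - [[0, 0, 3.72], [0, 0, 0], 0]

```text
time: 2.1
tool_pos: [0.5572, -0.3304, 0.0096]
tool_rot: [0.001, 1.0, -0.008, 0.001]
contact_force: [-0.6, -0.3, 5.4]
gripper_width: 0.283
grasp_force: 61.0
```

jog_arm:
  targets:
    - [[0, 0, 0], [0, 0, 0], 0]
    - [[0, 0, 0], [0, 0, 0], 0]
    - [[0, 0, -0.5], [0, 0, 0], 0]
    - [[0, 0, -1.5], [0, 0, 0], 0]
    - [[0, 0, -3], [0, 0, 0], 0]
    - [[0, 0, -4.5], [0, 0, 0], 0]
    - [[0, 0, -5.6], [0, 0, 0], 0]
    - [[0, 0, -5.6], [0, 0, 0], 0]

```text
time: 3.1
tool_pos: [0.5575, -0.3304, 0.1513]
tool_rot: [0.002, 1.0, -0.008, 0.002]
contact_force: [0.5, 1.3, -0.1]
gripper_width: 0.283
grasp_force: 60.4
```

Run:
```python
from h import *
plan((505,315,150,43.5))
im,d=grab_frame("side"); cv2.imwrite("pics/s1.png",cv2.resize(im[:,:,::-1],(800,600)))
```

```text
t 3.10 tcp [ 557.5 -330.4  151.3] yaw -0.88 grip 0.28 60.4 q [-0.65  0.16  1.63  0.    1.34  0.94]
(505, 315, 150, 43.5) [ -2.5  -25.78  -0.05] [ 0.04 -0.02 -5.55]
```

View pics/s1.png

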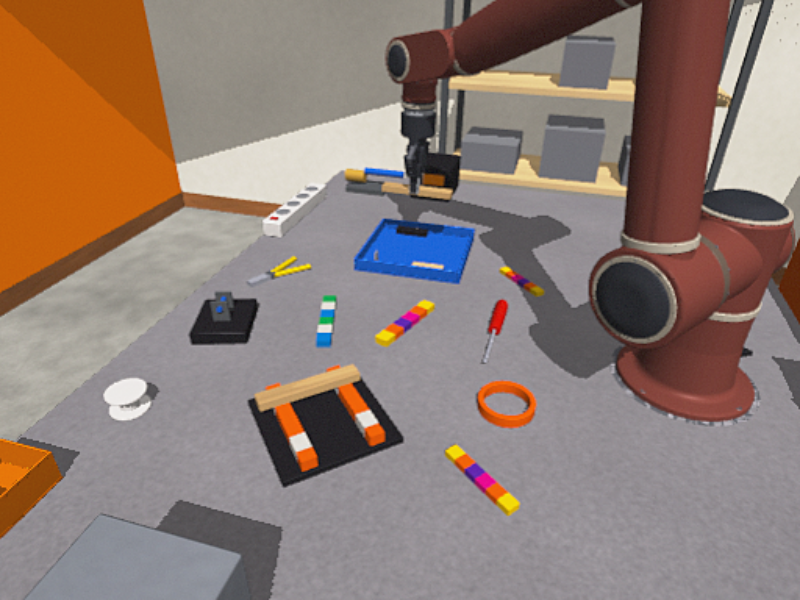

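The plain slat is held level and centred, at (417,190), and the other tray pieces are undisturbed. Next I'll carry it to the stand.

jog_arm:
  targets:
    - [[0, -1, 0], [0, 0, -0.2], 0]
    - [[-0.2, -2.6, 0], [0, 0, -0.5], 0]
    - [[-0.4, -4.4, 0], [0, 0, -1], 0]
    - [[-0.6, -6.2, 0], [0, 0, -1.5], 0]
    - [[-0.8, -8, 0], [0, 0, -2], 0]
    - [[-1, -9.8, 0], [0, 0, -2.4], 0]
    - [[-1.1, -11.6, 0], [0, 0, -2.8], 0]
    - [[-1.3, -13.4, 0], [0, 0, -3.2], 0]

```text
time: 4.15
tool_pos: [0.5267, 0.0087, 0.1455]
tool_rot: [-0.001, 0.976, 0.216, -0.002]
contact_force: [0.5, 0.4, -1.4]
gripper_width: 0.284
grasp_force: 60.4
```

```bash
python3 -c "
from h import *
plan((505,315,100,43.5))"
```

```text
t 4.15 tcp [526.7   8.7 145.5] yaw 24.90 grip 0.28 60.4 q [-0.13 -0.11  1.92  0.    1.34  1.01]
(505, 315, 100, 43.5) [  4.38 -11.47   1.84] [-0.02  0.02 -2.32]
```

jog_arm:
  targets:
    - [[0.7, -1.9, 0], [0, 0, -0.4], 0]
    - [[1.4, -3.8, 0], [0, 0, -0.8], 0]
    - [[2.1, -5.7, 0.2], [0, 0, -1.2], 0]
    - [[2.8, -7.5, 0.6], [0, 0, -1.6], 0]
    - [[3.5, -9.1, 1.0], [0, 0, -1.9], 0]
    - [[4, -10.5, 1.5], [0, 0, -2.2], 0]
    - [[4.38, -11.47, 1.8], [0, 0, -2.32], 0]
    - [[4.38, -11.47, 1.8], [0, 0, -2.32], 0]

```text
time: 5.15
tool_pos: [0.5053, 0.3134, 0.0997]
tool_rot: [-0.0, 0.929, 0.37, -0.003]
contact_force: [-0.6, -1.0, -1.0]
gripper_width: 0.282
grasp_force: 60.3
```

```bash
python3 -c "
from h import *
plan((505,315,36,43.5))"
```

```text
t 5.15 tcp [505.3 313.4  99.7] yaw 43.49 grip 0.28 60.3 q [0.43 0.1  1.79 0.   1.26 1.24]
(505, 315, 36, 43.5) [ 0.05 -0.05  2.55] [-0.02  0.04 -0.  ]
```

jog_arm:
  targets:
    - [[0.05, 0, 0.8], [0, 0, 0], 0]
    - [[0.1, -0.03, 1.6], [0, 0, 0], 0]
    - [[0.1, -0.03, 2.1], [0, 0, 0], 0]
    - [[0.1, -0.03, 2.4], [0, 0, 0], 0]
    - [[0.1, -0.03, 2.52], [0, 0, 0], 0]
    - [[0.1, -0.03, 2.56], [0, 0, 0], 0]
    - [[0.1, -0.03, 2.56], [0, 0, 0], 0]
    - [[0.1, -0.03, 2.56], [0, 0, 0], 0]

```text
time: 6.15
tool_pos: [0.5101, 0.3147, 0.0394]
tool_rot: [-0.0, 0.93, 0.369, 0.001]
contact_force: [-0.2, -0.1, -0.6]
gripper_width: 0.286
grasp_force: 60.3
```

```bash
python3 -c "
from h import *
plan((505,315,35,43.5)); print(state()['contact_force'])"
```

```text
t 6.15 tcp [510.1 314.7  39.4] yaw 43.28 grip 0.29 60.3 q [0.43 0.18 1.81 0.   1.15 1.24]
(505, 315, 35, 43.5) [-0.14 -0.15  0.18] [ 0.   -0.01 -0.03]
[-0.176691   -0.06677263 -0.57999048]
```

jog_arm:
  targets:
    - [[-0.06, -0.1, 0.05], [0, 0, 0], 0]
    - [[-0.06, -0.1, 0.1], [0, 0, 0], 0]
    - [[-0.06, -0.1, 0.1], [0, 0, 0], 0]

```text
time: 6.52
tool_pos: [0.5067, 0.3153, 0.0361]
tool_rot: [0.0, 0.93, 0.369, -0.0]
contact_force: [-1.1, 0.5, -0.5]
gripper_width: 0.282
grasp_force: 60.3
```

Run:
```python
from h import *
plan((506,316,35,43.5)); print(state()['contact_force'])
im,d=grab_frame("side"); a=im[210:330,130:300]; cv2.imwrite("pics/s2.png",cv2.resize(a[:,:,::-1],None,fx=4.5,fy=4.5,interpolation=cv2.INTER_CUBIC))
plan()
```

```text
t 6.53 tcp [506.7 315.3  36.1] yaw 43.28 grip 0.28 60.3 q [ 0.43  0.18  1.82 -0.    1.14  1.25]
(506, 316, 35, 43.5) [-0.   -0.04  0.05] [-0.    0.   -0.03]
[-1.13722064  0.45661134 -0.51481065]
t 6.58 tcp [506.8 315.3  36.2] yaw 43.28 grip 0.28 60.3 q [ 0.43  0.18  1.82 -0.    1.14  1.25]
```

View pics/s2.png

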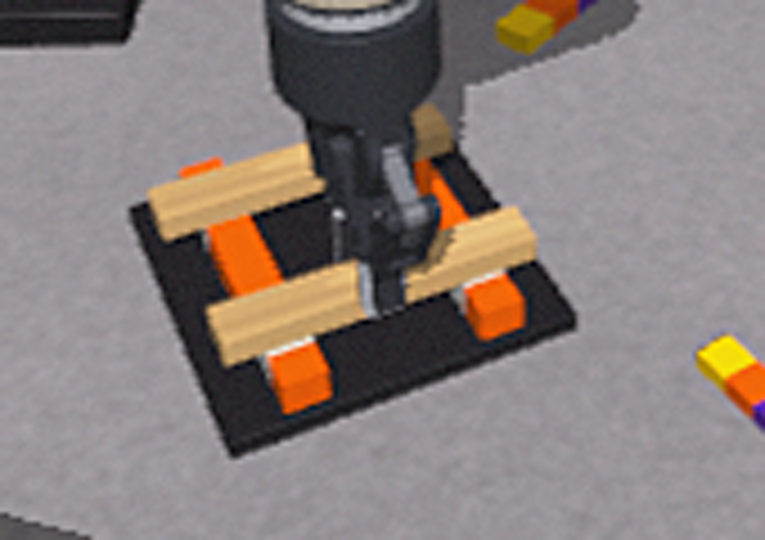

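The slat sits right over the two free white marks (crop pixels (290,350) and (475,290)), almost touching. I'll lower it slightly, release and rise.

jog_arm:
  targets:
    - [[0, -0.02, 0.05], [0, 0, 0], 0]
    - [[0, -0.02, 0.05], [0, 0, 0], 35]
    - [[0, -0.02, 0.05], [0, 0, 0], 45]
    - [[0, -0.02, 0.05], [0, 0, 0], 55]
    - [[0, -0.02, 0.05], [0, 0, 0], 60]
    - [[0, -0.02, -0.8], [0, 0, 0], 60]
    - [[0, -0.02, -2.2], [0, 0, 0], 60]
    - [[0, -0.02, -3.5], [0, 0, 0], 60]

```text
time: 7.58
tool_pos: [0.5071, 0.3159, 0.1266]
tool_rot: [-0.0, 0.93, 0.369, 0.001]
contact_force: [0.2, -0.0, 0.2]
gripper_width: 0.603
grasp_force: 0.0
```

Run:
```python
from h import *
plan((491.8,-12.4,80,70),(639.8,24.1,80,108.1))
```

```text
t 7.58 tcp [507.1 315.9 126.6] yaw 43.27 grip 0.60 0.0 q [0.43 0.07 1.77 0.   1.29 1.25]
(491.8, -12.4, 80, 70) [-9.45  9.14  1.85] [ 0.01 -0.01 -3.34]
(639.8, 24.1, 80, 108.1) [-4.14 12.14  1.87] [ 0.01 -0.01 -8.1 ]
```

jog_arm:
  targets:
    - [[-1.2, 1.2, 0], [0, 0, -0.4], 60]
    - [[-2.5, 2.4, 0], [0, 0, -0.9], 60]
    - [[-3.8, 3.7, 0], [0, 0, -1.4], 60]
    - [[-5.1, 4.9, 0], [0, 0, -1.9], 60]
    - [[-6.4, 6.2, 0.4], [0, 0, -2.4], 60]
    - [[-7.7, 7.4, 1.0], [0, 0, -2.8], 60]
    - [[-8.8, 8.5, 1.6], [0, 0, -3.2], 60]
    - [[-9.45, 9.14, 1.85], [0, 0, -3.34], 60]

```text
time: 8.57
tool_pos: [0.4912, -0.0143, 0.0784]
tool_rot: [0.0, 0.819, 0.573, 0.0]
contact_force: [-0.1, 1.4, -0.9]
gripper_width: 0.598
grasp_force: 0.0
```

Run:
```python
from h import *
im,d=grab_frame("top")
r,m=rect("top",im,d,(170,180,330,335),(.037,.07)); print("laid or plain",r,m.sum())
P=cloud("top",d); 
cv2.imwrite("pics/t3.png",cv2.resize(im[90:230,90:330,::-1],None,fx=3.3,fy=3.3,interpolation=cv2.INTER_CUBIC))
np.savez("top3.npz",im=im,d=d)
for b in [(170,230,275,330),(210,175,310,275)]:
    r,m=rect("top",im,d,b,(.037,.06)); print(r,m.sum())
plan((491.8,-12.4,4,70))
```

```text
laid or plain [506.  315.5 162.5  28.   42.6  42.9] 681
[506.  315.5 162.5  28.   42.6  42.9] 679
[575.  246.7 160.2  25.1  43.6  42.9] 631
t 8.62 tcp [491.  -15.9  77.9] yaw 69.91 grip 0.60 0.0 q [-0.18 -0.12  2.05 -0.    1.21  0.17]
(491.8, -12.4, 4, 70) [ 0.15 -0.02  2.95] [ 0.01  0.01 -0.01]
```

View pics/t3.png

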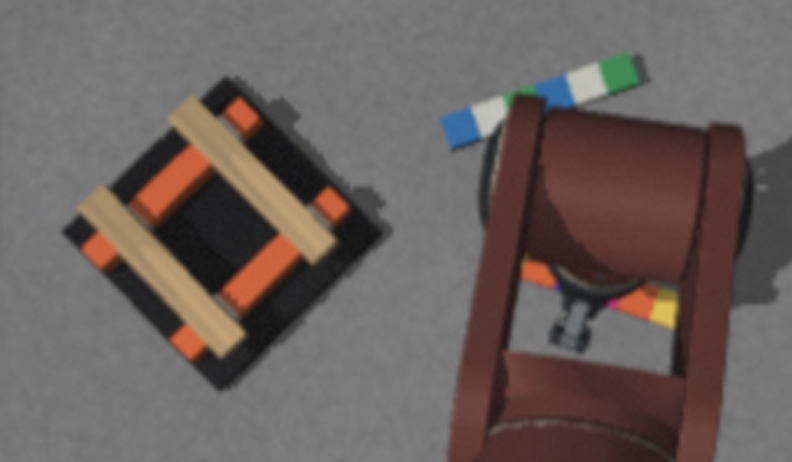

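The plain slat lies square on the free marks, centred within about 2 mm (crop centre (160,272)). The gripper is above the warm slat, and next it goes down to grasp.

jog_arm:
  targets:
    - [[0.06, 0, 1], [0, 0, 0], 60]
    - [[0.06, 0, 2], [0, 0, 0], 60]
    - [[0.06, 0, 2.7], [0, 0, 0], 60]
    - [[0.06, 0, 2.95], [0, 0, 0], 60]
    - [[0.06, 0, 2.95], [0, 0, 0], 60]
    - [[0.06, 0, 2.95], [0, 0, 0], 0]
    - [[0.06, 0, 2.95], [0, 0, 0], 0]
    - [[0.06, 0, 2.95], [0, 0, 0], 0]

```text
time: 9.62
tool_pos: [0.4929, -0.0114, 0.0051]
tool_rot: [0.001, 0.819, 0.574, 0.001]
contact_force: [-0.8, 0.2, 5.5]
gripper_width: 0.282
grasp_force: 60.7
```

Run:
```python
from h import *
plan()
```

```text
t 9.62 tcp [492.9 -11.4   5.1] yaw 69.99 grip 0.28 60.7 q [-0.17  0.    2.08  0.    1.06  0.17]
```

jog_arm:
  targets:
    - [[0, 0, 0], [0, 0, 0], 0]
    - [[0, 0, 0], [0, 0, 0], 0]
    - [[0, 0, -0.5], [0, 0, 0], 0]
    - [[0, 0, -1.5], [0, 0, 0], 0]
    - [[0, 0, -3], [0, 0, 0], 0]
    - [[0, 0, -4.5], [0, 0, 0], 0]
    - [[0, 0, -5.4], [0, 0, 0], 0]
    - [[0, 0, -5.4], [0, 0, 0], 0]

```text
time: 10.62
tool_pos: [0.4931, -0.0115, 0.1413]
tool_rot: [0.002, 0.819, 0.574, 0.002]
contact_force: [0.1, -1.8, -1.2]
gripper_width: 0.283
grasp_force: 60.0
```

Run:
```python
from h import *
plan((503,245,100,133.5))
```

```text
t 10.62 tcp [493.1 -11.5 141.3] yaw 69.99 grip 0.28 60.0 q [-0.17 -0.2   2.01  0.    1.33  0.17]
(503, 245, 100, 133.5) [ 9.77 -3.15  1.65] [ 0.04  0.01 -7.94]
```

jog_arm:
  targets:
    - [[1, -0.3, 0], [0, 0, -0.9], 0]
    - [[2.2, -0.7, 0], [0, 0, -1.9], 0]
    - [[3.5, -1.1, 0], [0, 0, -2.9], 0]
    - [[4.8, -1.5, 0], [0, 0, -3.9], 0]
    - [[6.1, -2, 0], [0, 0, -4.9], 0]
    - [[7.4, -2.4, 0], [0, 0, -5.9], 0]
    - [[8.7, -2.8, 0], [0, 0, -6.9], 0]
    - [[9.6, -3.1, 0], [0, 0, -7.8], 0]

```text
time: 11.62
tool_pos: [0.4997, 0.2418, 0.1367]
tool_rot: [-0.001, 0.401, 0.916, -0.001]
contact_force: [-0.3, 0.4, -0.5]
gripper_width: 0.278
grasp_force: 59.9
```

Run:
```python
from h import *
plan((502.3,245.7,52,133.5))
```

```text
t 11.62 tcp [499.7 241.8 136.7] yaw 132.68 grip 0.28 59.9 q [ 0.32 -0.03  1.86  0.    1.32 -0.43]
(502.3, 245.7, 52, 133.5) [0.04 0.19 3.39] [-0.02 -0.01 -0.1 ]
```

jog_arm:
  targets:
    - [[0.03, 0.1, 1], [0, 0, -0.1], 0]
    - [[0.03, 0.1, 2], [0, 0, -0.1], 0]
    - [[0.03, 0.1, 2.7], [0, 0, -0.1], 0]
    - [[0.03, 0.1, 3.1], [0, 0, -0.1], 0]
    - [[0.03, 0.1, 3.2], [0, 0, -0.1], 0]
    - [[0.03, 0.1, 3.2], [0, 0, -0.1], 0]
    - [[0.03, 0.1, 3.2], [0, 0, -0.1], 0]
    - [[0.03, 0.1, 3.2], [0, 0, -0.1], 0]

```text
time: 12.62
tool_pos: [0.5028, 0.2432, 0.0596]
tool_rot: [0.001, 0.397, 0.918, 0.0]
contact_force: [-0.3, -0.8, -0.5]
gripper_width: 0.283
grasp_force: 59.9
```

Run:
```python
from h import *
plan((502.3,245.7,50.5,133.5))
```

```text
t 12.62 tcp [502.8 243.2  59.6] yaw 133.19 grip 0.28 59.9 q [ 0.32  0.07  1.9   0.    1.17 -0.44]
(502.3, 245.7, 50.5, 133.5) [0.09 0.05 0.36] [ 0.01  0.   -0.04]
```

jog_arm:
  targets:
    - [[0.08, 0.05, 0.15], [0, 0, -0.04], 0]
    - [[0.08, 0.05, 0.3], [0, 0, -0.04], 0]
    - [[0.08, 0.05, 0.36], [0, 0, -0.04], 0]
    - [[0.08, 0.05, 0.36], [0, 0, -0.04], 0]

```text
time: 13.12
tool_pos: [0.5018, 0.2453, 0.0496]
tool_rot: [-0.0, 0.395, 0.919, -0.0]
contact_force: [0.1, -0.2, -0.7]
gripper_width: 0.276
grasp_force: 59.9
```

Run:
```python
from h import *
plan((502.3,245.7,49.5,133.5));print(state()["contact_force"])
```

```text
t 13.12 tcp [501.8 245.3  49.6] yaw 133.51 grip 0.28 59.9 q [ 0.32  0.08  1.91 -0.    1.16 -0.44]
(502.3, 245.7, 49.5, 133.5) [-0.    0.03  0.  ] [-0. -0.  0.]
[ 0.09372074 -0.21568446 -0.66657136]
```

jog_arm:
  targets:
    - [[0, 0, 0.04], [0, 0, 0], 0]
    - [[0, 0, 0.04], [0, 0, 0], 35]
    - [[0, 0, 0.04], [0, 0, 0], 45]
    - [[0, 0, 0.04], [0, 0, 0], 55]
    - [[0, 0, 0.04], [0, 0, 0], 60]
    - [[0, 0, -0.8], [0, 0, 0], 60]
    - [[0, 0, -2.2], [0, 0, 0], 60]
    - [[0, 0, -3.5], [0, 0, 0], 60]

```text
time: 14.12
tool_pos: [0.5018, 0.2453, 0.1382]
tool_rot: [-0.0, 0.395, 0.919, -0.0]
contact_force: [0.5, 0.9, -0.4]
gripper_width: 0.604
grasp_force: 0.0
```

Run:
```python
from h import *
plan((639.8,24.1,80,108.1))
im,d=grab_frame("side"); a=im[210:330,130:300]; cv2.imwrite("pics/s4.png",cv2.resize(a[:,:,::-1],None,fx=4,fy=4,interpolation=cv2.INTER_CUBIC))
```

```text
t 14.12 tcp [501.8 245.3 138.2] yaw 133.51 grip 0.60 0.0 q [ 0.32 -0.03  1.85  0.    1.32 -0.44]
(639.8, 24.1, 80, 108.1) [-10.22  -2.09   2.33] [-0.   -0.    3.18]
```

View pics/s4.png

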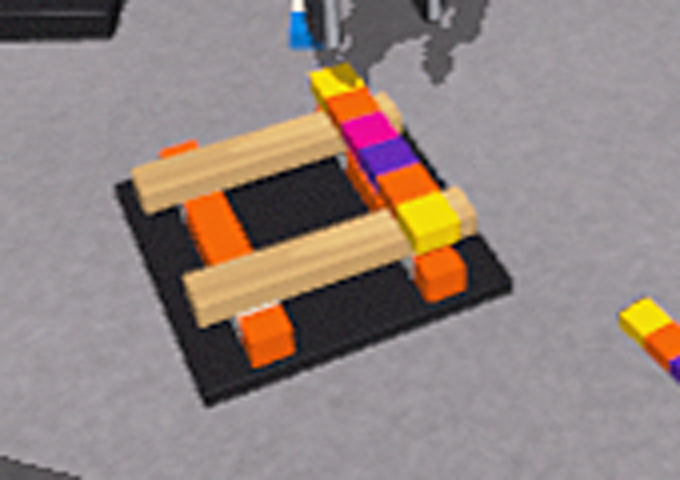

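The warm slat lies flat above one bearer (crop (385,155)). Next is the cool slat.

jog_arm:
  targets:
    - [[-1, -0.2, 0], [0, 0, 0.3], 60]
    - [[-2.5, -0.5, 0], [0, 0, 0.8], 60]
    - [[-4, -0.8, 0], [0, 0, 1.3], 60]
    - [[-5.5, -1.1, 0.3], [0, 0, 1.8], 60]
    - [[-7, -1.4, 0.9], [0, 0, 2.3], 60]
    - [[-8.5, -1.7, 1.5], [0, 0, 2.8], 60]
    - [[-9.7, -2, 2], [0, 0, 3.1], 60]
    - [[-10.22, -2.09, 2.33], [0, 0, 3.18], 60]

```text
time: 15.18
tool_pos: [0.6401, 0.0228, 0.078]
tool_rot: [-0.0, 0.588, 0.809, -0.0]
contact_force: [-0.7, -0.4, 0.5]
gripper_width: 0.599
grasp_force: 0.0
```

jog_arm:
  targets:
    - [[0, 0, 0], [0, 0, 0], 60]
    - [[0, 0, 0], [0, 0, 0], 60]

```text
time: 15.42
tool_pos: [0.6398, 0.0251, 0.0794]
tool_rot: [-0.0, 0.587, 0.81, 0.0]
contact_force: [-0.1, 0.2, -0.3]
gripper_width: 0.606
grasp_force: 0.0
```

Run:
```python
from h import *
plan((639.8,24.1,4.5,108.1))
```

```text
t 15.43 tcp [639.8  25.1  79.4] yaw 108.14 grip 0.61 0.0 q [-0.08  0.22  1.69  0.    1.23 -0.39]
(639.8, 24.1, 4.5, 108.1) [-0.04 -0.01  3.  ] [ 0.   -0.    0.01]
```

jog_arm:
  targets:
    - [[-0.02, 0, 1], [0, 0, 0], 60]
    - [[-0.02, 0, 2], [0, 0, 0], 60]
    - [[-0.02, 0, 2.7], [0, 0, 0], 60]
    - [[-0.02, 0, 3], [0, 0, 0], 60]
    - [[-0.02, 0, 3], [0, 0, 0], 60]
    - [[-0.02, 0, 3], [0, 0, 0], 0]
    - [[-0.02, 0, 3], [0, 0, 0], 0]
    - [[-0.02, 0, 3], [0, 0, 0], 0]

```text
time: 16.42
tool_pos: [0.6413, 0.0235, 0.0056]
tool_rot: [0.001, 0.587, 0.809, 0.001]
contact_force: [-0.9, -0.1, 4.1]
gripper_width: 0.282
grasp_force: 61.1
```

Run:
```python
from h import *
plan()
```

```text
t 16.43 tcp [641.3  23.5   5.6] yaw 108.07 grip 0.28 61.1 q [-0.08  0.32  1.71  0.    1.11 -0.39]
```

jog_arm:
  targets:
    - [[0, 0, 0], [0, 0, 0], 0]
    - [[0, 0, 0], [0, 0, 0], 0]
    - [[0, 0, -0.5], [0, 0, 0], 0]
    - [[0, 0, -1.5], [0, 0, 0], 0]
    - [[0, 0, -3], [0, 0, 0], 0]
    - [[0, 0, -4.5], [0, 0, 0], 0]
    - [[0, 0, -5.6], [0, 0, 0], 0]
    - [[0, 0, -5.6], [0, 0, 0], 0]

```text
time: 17.42
tool_pos: [0.6418, 0.0235, 0.1475]
tool_rot: [0.003, 0.587, 0.809, 0.002]
contact_force: [0.5, 0.7, -0.7]
gripper_width: 0.283
grasp_force: 60.6
```

Run:
```python
from h import *
plan((575.5,314,140,133.5))
```

```text
t 17.43 tcp [641.8  23.5 147.5] yaw 108.07 grip 0.28 60.6 q [-0.08  0.15  1.65 -0.    1.33 -0.39]
(575.5, 314, 140, 133.5) [11.87  1.08  0.28] [ 0.04  0.03 -3.18]
```

jog_arm:
  targets:
    - [[1.2, 0.1, 0], [0, 0, -0.3], 0]
    - [[2.8, 0.2, 0], [0, 0, -0.7], 0]
    - [[4.5, 0.4, 0], [0, 0, -1.2], 0]
    - [[6.3, 0.6, 0], [0, 0, -1.7], 0]
    - [[8.1, 0.7, 0], [0, 0, -2.2], 0]
    - [[9.8, 0.9, 0], [0, 0, -2.7], 0]
    - [[11.2, 1.0, 0.1], [0, 0, -3.1], 0]
    - [[11.87, 1.08, 0.2], [0.03, 0.03, -3.18], 0]

```text
time: 18.42
tool_pos: [0.5719, 0.3152, 0.1368]
tool_rot: [-0.004, 0.394, 0.919, -0.002]
contact_force: [0.6, 0.9, -0.3]
gripper_width: 0.281
grasp_force: 60.5
```

jog_arm:
  targets:
    - [[0, 0, 0.7], [0, 0, 0], 0]
    - [[0, 0, 1.5], [0, 0, 0], 0]
    - [[0, 0, 2.3], [0, 0, 0], 0]
    - [[0, 0, 2.8], [0, 0, 0], 0]
    - [[0, 0, 2.9], [0, 0, 0], 0]
    - [[0, 0, 2.9], [0, 0, 0], 0]
    - [[0, 0, 2.9], [0, 0, 0], 0]

```text
time: 19.3
tool_pos: [0.574, 0.3145, 0.0678]
tool_rot: [-0.002, 0.395, 0.919, 0.0]
contact_force: [-0.5, -0.1, -0.2]
gripper_width: 0.276
grasp_force: 60.6
```

Run:
```python
from h import *
plan((575.5,314,50.2,133.5))
```

```text
t 19.30 tcp [574.  314.5  67.8] yaw 133.51 grip 0.28 60.6 q [ 0.39  0.27  1.66  0.    1.22 -0.37]
(575.5, 314, 50.2, 133.5) [-0.06  0.03  0.7 ] [-0.01 -0.03  0.  ]
```

jog_arm:
  targets:
    - [[-0.05, 0.03, 0.3], [0, 0, 0], 0]
    - [[-0.05, 0.03, 0.55], [0, 0, 0], 0]
    - [[-0.05, 0.03, 0.68], [0, 0, 0], 0]
    - [[-0.05, 0.03, 0.68], [0, 0, 0], 0]

```text
time: 19.8
tool_pos: [0.5745, 0.3139, 0.0497]
tool_rot: [-0.003, 0.395, 0.919, -0.001]
contact_force: [-0.9, -0.5, 2.8]
gripper_width: 0.28
grasp_force: 60.9
```

Run:
```python
from h import *
plan((575.5,314,49,133.5));print(state()["contact_force"])
```

```text
t 19.80 tcp [574.5 313.9  49.7] yaw 133.51 grip 0.28 60.9 q [ 0.38  0.29  1.66  0.    1.19 -0.38]
(575.5, 314, 49, 133.5) [-0.02  0.03  0.03] [-0.02 -0.04  0.  ]
[-0.89588364 -0.50772648  2.75067923]
```

The cool slat is touching, so I'll release it and retreat.

jog_arm:
  targets:
    - [[0, 0, 0], [0, 0, 0], 35]
    - [[0, 0, 0], [0, 0, 0], 45]
    - [[0, 0, 0], [0, 0, 0], 55]
    - [[0, 0, 0], [0, 0, 0], 60]
    - [[0, 0, -0.8], [0, 0, 0], 60]
    - [[0, 0, -2.2], [0, 0, 0], 60]
    - [[0, 0, -4], [0, 0, 0], 60]
    - [[0, 0, -6], [0, 0, 0], 60]

```text
time: 20.8
tool_pos: [0.5753, 0.3136, 0.2021]
tool_rot: [-0.003, 0.395, 0.919, -0.0]
contact_force: [-0.0, 0.5, -0.2]
gripper_width: 0.597
grasp_force: 0.0
```

jog_arm:
  targets:
    - [[-2, 0, 0], [0, 0, 0], 60]
    - [[-4, 0, 0], [0, 0, 0], 60]
    - [[-6, 0, 0], [0, 0, 0], 60]
    - [[-8, 0, 0], [0, 0, 0], 60]
    - [[-10, 0, 0], [0, 0, 0], 60]
    - [[-12, 0, 0], [0, 0, 0], 60]
    - [[-12, 0, 0], [0, 0, 0], 60]
    - [[-12, 0, 0], [0, 0, 0], 60]

```text
time: 21.8
tool_pos: [0.782, 0.0963, 0.1991]
tool_rot: [-0.003, 0.395, 0.919, -0.0]
contact_force: [0.1, -0.1, 0.5]
gripper_width: 0.594
grasp_force: 0.0
```

Run:
```python
from h import *
im,d=grab_frame("top")
cv2.imwrite("pics/t5.png",cv2.resize(im[90:230,90:330,::-1],None,fx=3.3,fy=3.3,interpolation=cv2.INTER_CUBIC))
P=cloud("top",d); c=np.array([539.3,279.5]); a=np.radians(-46.5); X=np.array([np.cos(a),np.sin(a)]); Y=np.array([-X[1],X[0]])
q=P[(d>0)]*1000; q=q[(abs(q[:,:2]-c)<130).all(1)]; q=np.c_[(q[:,:2]-c)@X,(q[:,:2]-c)@Y,q[:,2]]
t=q[q[:,2]>51]
for sg in(1,-1):
    r=t[t[:,1]*sg>0]; print("painted",sg,cv2.minAreaRect(r[:,:2].astype(np.float32)),np.median(r[:,2]),r[:,2].max())
m=q[(q[:,2]>38)&(q[:,2]<48)]
for sg in(1,-1):
    r=m[m[:,0]*sg>30]; print("plain",sg,cv2.minAreaRect(r[:,:2].astype(np.float32)),np.median(r[:,2]))
plan()
```

```text
painted 1 ((-15.084392547607422, 51.04009246826172), (28.859376907348633, 131.07839965820312), 89.94237518310547) 56.912951650540805 61.1883931221978
painted -1 ((-71.85594177246094, -41.76991653442383), (24.934242248535156, 13.420669555664062), 46.77573776245117) 57.05787777650374 60.45584852508932
plain 1 ((49.119380950927734, 76.30352020263672), (23.716716766357422, 11.700783729553223), 2.3570809364318848) 42.98344608848892
plain -1 ((-54.079627990722656, 25.69280242919922), (48.179298400878906, 112.43926239013672), 7.779514312744141) 43.20131560564838
t 21.85 tcp [781.7  96.9 199.1] yaw 133.55 grip 0.60 0.0 q [ 0.03  0.45  1.2   0.    1.5  -0.73]
```

View pics/t5.png

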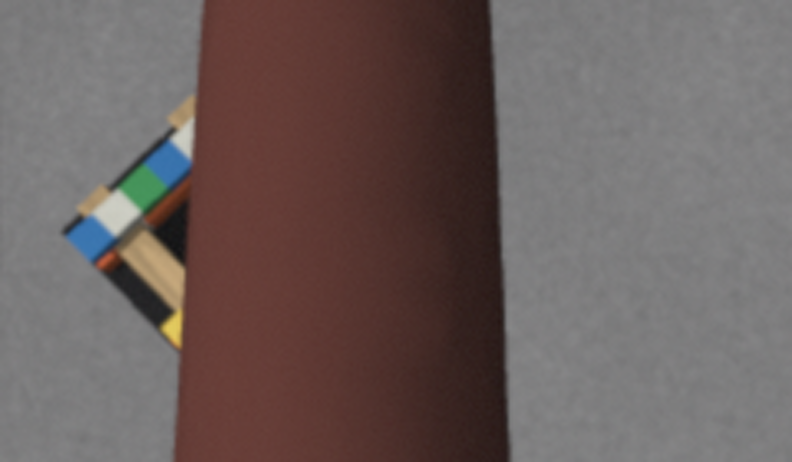

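The arm hides the stack (forearm across columns 180-505), so I'll swing it aside.

jog_arm:
  targets:
    - [[-1.3, -1.2, 0], [0, 0, 0], 60]
    - [[-2.6, -2.4, 0], [0, 0, 0], 60]
    - [[-3.9, -3.6, 0], [0, 0, 0], 60]
    - [[-5.2, -4.8, 0], [0, 0, 0], 60]
    - [[-6.5, -6, 0], [0, 0, 0], 60]
    - [[-6.5, -6, 0], [0, 0, 0], 60]
    - [[-6.5, -6, 0], [0, 0, 0], 60]

```text
time: 22.72
tool_pos: [0.7849, -0.1235, 0.1983]
tool_rot: [-0.003, 0.394, 0.919, -0.0]
contact_force: [-0.3, -0.5, -0.3]
gripper_width: 0.597
grasp_force: 0.0
```

Run:
```python
from h import *
im,d=grab_frame("top")
cv2.imwrite("pics/t6.png",cv2.resize(im[90:230,90:330,::-1],None,fx=3.3,fy=3.3,interpolation=cv2.INTER_CUBIC))
P=cloud("top",d); c=np.array([539.3,279.5]); a=np.radians(-46.5); X=np.array([np.cos(a),np.sin(a)]); Y=np.array([-X[1],X[0]])
q=P[(d>0)]*1000; q=q[(abs(q[:,:2]-c)<130).all(1)]; q=np.c_[(q[:,:2]-c)@X,(q[:,:2]-c)@Y,q[:,2]]
t=q[(q[:,2]>51)&(q[:,2]<70)]
for sg in(1,-1):
    r=t[t[:,1]*sg>0]; print("painted",sg,cv2.minAreaRect(r[:,:2].astype(np.float32)),np.median(r[:,2]),r[:,2].max())
m=q[(q[:,2]>39)&(q[:,2]<47)]
for sg in(1,-1):
    r=m[(m[:,0]*sg>30)&(abs(m[:,0])<75)]; print("plain",sg,cv2.minAreaRect(r[:,:2].astype(np.float32)),np.median(r[:,2]))
plan()
```

```text
painted 1 ((-0.818206787109375, 50.47906494140625), (29.38759422302246, 159.38604736328125), 89.30509948730469) 56.91713869847152 61.55024928344478
painted -1 ((2.1548919677734375, -48.50774002075195), (160.45120239257812, 27.855104446411133), 0.6156476140022278) 56.78287177796557 61.864985167898034
plain 1 ((54.16697692871094, 3.3224105834960938), (159.79566955566406, 37.44387435913086), 89.1304702758789) 42.89636621125537
plain -1 ((-53.95072555541992, 1.2152862548828125), (38.412452697753906, 161.48831176757812), 0.6165953874588013) 42.97588781582784
t 22.77 tcp [ 785.  -123.1  198.2] yaw 133.62 grip 0.60 0.0 q [-0.25  0.47  1.18  0.    1.5  -1.01]
```

View pics/t6.png

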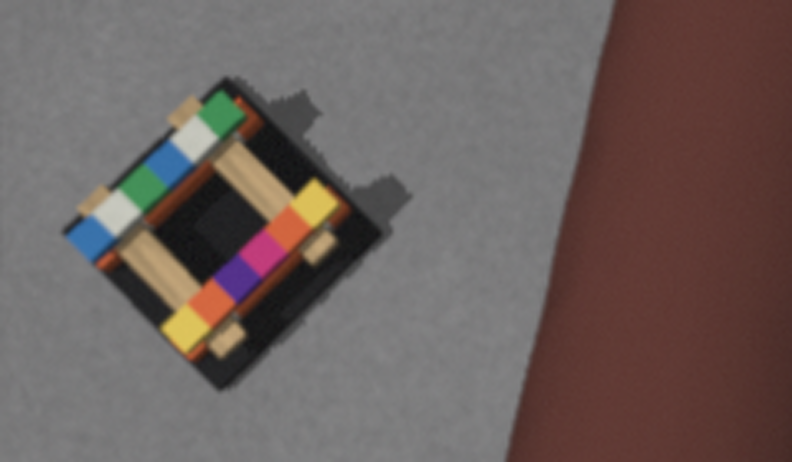

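The stack is complete: both painted slats lie flat and square, within about 2 mm of centre (crop (155,175) and (250,265)).

```bash
python3 -c "
from plant import *
print(job_done())"
```

```text
the job is handed in; nothing more can be done
None
```

The airing stack is finished and handed in at about 23 s of the 69 s allowed: the plain slat is on the free marks and a painted slat lies above each bearer (painted slats measured within about 2 mm of centre), all released, and I saw none of the tray's other pieces move; no verdict came back from the judge.

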